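Put the roll-call counter's stationery back in its organiser

ROBOT

A 6-joint arm with a two-finger parallel gripper is mounted at the origin on the work surface. World frame = base frame: x ahead of the robot, y to its left, z up, the work surface at z = 0. Lengths are in mm, angles in rad, forces in N, time in s.
With the tool pointing down it reaches from about 350 to 975 mm from the base axis. Payload 7.1 kg.
Tool frame: the origin (TCP) lies at the centre of the arm's flange, where the gripper is bolted on; the fingertips stand 182 mm ahead of it and the grasp point (between the pads) lies 163 mm ahead of it; z points along the fingers, y is the line along which they close (so a half turn about z gives the same grasp; the last joint's range is limited). The gripper opens to 88 mm and grips with 3 to 60 N. Pads are 20 mm wide; open, the fingers measure 115 mm over their backs; the gripper's body (75 mm by 178 mm) begins 61 mm behind the grasp point.
Start: joints at [1.165, 0.423, 1.63, -0, 1.089, -0.019], TCP at [235.735, 578.822, 404.675] pointing down, gripper open.
Joint ranges: [-3, 3], [-0.9, 2.11], [0.09, 2.58], [-1.31, 4.45], [0.11, 2.69], [-2.54, 2.54]. Speed limits (rad/s): [2.39, 2.39, 3.01, 3.14, 3.14, 3.14].

INTERFACE

Orientations are given as a rotation vector (axis times angle).
In Python, from workcell import readout, get_image, ctrl gives the robot as it stands.
- The arm moves only by the tool step_arm, never from a script. Its argument "targets" is a list that holds one entry, the list of rows, each a list of 7 numbers: the shift along the world's x, y, z as a fraction of full scale, then the turn, a rotation vector about the world's x, y, z as a fraction of full scale, then the opening, from 0 (shut) to 1 (fully open). In form: [[[dx, dy, dz, wx, wy, wz, claw], ...]]. A call has exactly 5 rows; each row shifts and turns the commanded pose from where the row before left it; what a row does not reach is not made up. Full scale, the value 1, is 0.05 m for a shift and 4 degrees for a turn. A row lasts 1/8 s, in which the tool goes at most 62.5 mm and 10.7 degrees, less where a joint would pass 70% of its speed; a pose out of reach is approached as far as the arm can. A call with a number of a shift or a turn outside -1 to 1 is refused whole. A call with a gripper value outside its range is refused whole. The fingers move at their own pace and stop on an object; the grip force is fixed at half the most. Time passes only in rows, so rows that do not move let the fingers close, or fill a call up. It gives the time, the measured TCP pose, the force, the opening and the grip force at its end, in the units of the state.
- readout.get_obs(): the state, without advancing time (a new reading comes with each control period).
- get_image(name): name is "scene" or "top" or "wrist"; returns a dict with "pixels" (480x640x3 uint8, red, green, blue), "intrinsics" (3x3 intrinsics, pixels), "k1" (the pictures are not rectified: a ray, as slopes to the right and down, at radius r is drawn at 1 + k1 r^2 times it, then the intrinsics apply), "extrinsics" (4x4, takes a point from world to camera coordinates). Camera axes: x right, y down, z forward; pixel columns grow to the right and rows downward; lengths in mm; the calibration is good to about 2 mm. A picture is of the moment at which its call begins. There is no depth.
- ctrl.close_job(): hands the job in; it is judged then, once.
The state is a dict: "t": time; "qpos": joint angles; "qvel": joint speeds; "joint_torque": joint torques, N m; "ee_pos": TCP position; "orientation": TCP orientation; "ft_force": force on the tool from outside, world axes, zero at the start; "moment": the same for the moment, N m; "width": finger opening in mm; "grasp_force": force on a finger pad.
Only numpy, scipy, OpenCV 4.12 (cv2) and the standard library are available. Lean on these libraries where they do the work, as an engineer would, in place of code of your own. Each camera call takes 0.05 s, during which the arm holds its last target. There are 200 camera calls.

TASK

Tidy the small stapler, the small roll of tape, the hand stamp and the glue stick into the desk organiser, each standing or lying level in the place made for it: the stapler in the oblong bay, the tape over the post, the stamp in the square cell, the glue stick in the round cup. Leave the large stapler and the large roll of tape where they are; they belong elsewhere.

Things in the scene. Friction and masses are not known exactly. Their poses are not given: they have to be found in the camera images.
- stapler: The small office stapler, black with a steel magazine, 100 mm long (x, nose to +x), 28 mm wide (y), 48 mm high (z). Its upper arm, 25 mm wide, 28 to 48 mm up, is the place to grip, across the width near the middle. Origin: centre of its underside. Loose, about 0.11 kg, stands upright on the desk at any yaw.
- tape: The small roll of beige adhesive tape, lying flat: a ring of 56 mm outer diameter, 32 mm hole, 18 mm high. Origin: centre of its underside, on the ring's axis z. Loose, about 0.03 kg; grip it across its outside.
- stamp: The hand stamp: square dark wooden foot 36 x 36 mm, 20 mm high, with an upright black round handle, 66 mm high in all. The handle is 18 mm in diameter from 20 to 36 mm up and 22 mm from 40 to 62 mm up. Origin: centre of its underside; z up along the handle. Loose, about 0.06 kg.
- glue: The glue stick: upright plain cylinder, 28 mm in diameter, 80 mm high, white below and grey cap above. Origin: centre of its underside, z along its axis. Loose, about 0.04 kg.
- big_stapler: The large heavy-duty stapler, same make as the small one but 145 mm long (x), 42 mm wide, 65 mm high, about 0.45 kg. Origin: centre of its underside. Does not belong in the organiser.
- big_tape: The large roll of packing tape, lying flat: ring of 86 mm outer diameter, 62 mm hole, 48 mm high, about 0.15 kg. Origin: centre of its underside. Does not belong in the organiser.
- stapler_bay: The stapler's place: a shallow oblong open bay. Fixed white module 66 (x) by 128 mm (y), one of 4 at 70 mm pitch along x, in any order, in a tray (rim 9 mm). Origin: centre of its underside, 3 mm over desk; z up. Inside 58 (x) by 120 mm (y); walls 4 mm thick, tops 14 mm and floor 4 mm above the origin. Stapler goes in lengthways along y, either way round.
- tape_post: The tape roll's place: a flat plate, upper face 4 mm above origin, with a central upright 16 mm post, top 26 mm above origin. Fixed white module 66 (x) by 128 mm (y), one of 4 at 70 mm pitch along x, in any order, in a tray (rim 9 mm). Origin: centre of its underside, 3 mm over desk; z up. Roll lies flat, post through its hole. Neighbours start 37 mm off along x; fingers fit along y.
- stamp_cell: The stamp's place: a square open cell at the centre of a flat plate, 56 x 56 mm inside, walls 4 mm thick, tops 18 mm, floor 4 mm above origin. Fixed white module 66 (x) by 128 mm (y), one of 4 at 70 mm pitch along x, in any order, in a tray (rim 9 mm). Origin: centre of its underside, 3 mm over desk; z up. Stamp stands in it, foot square to the walls (x, y), any quarter turn.
- glue_cup: The glue stick's place: a round open cup at the centre of a flat plate, 46 mm inner, 52 mm outer diameter, rim 40 mm, floor 4 mm above origin. Fixed white module 66 (x) by 128 mm (y), one of 4 at 70 mm pitch along x, in any order, in a tray (rim 9 mm). Origin: centre of its underside, 3 mm over desk; z up. The glue stick stands in it.
There are look-alikes about, which are no part of the job. Leave any blue look-alike of the tape alone. What is shaped like the stapler but pink is not meant.

How it is judged:
By the outcome, as a careful person would: the job done as asked, in the order asked, and still so for the second after the job is handed in, with the robot touching nothing.
It also fails if it takes over 109 s, if anything falls off the work surface, if the arm or the gripper's body presses on something with over 40 N, if the wrist force passes 120 N, or if a joint passes its speed limit or range.

## Working session

There is one attempt and no reset: what is moved stays moved. The work goes in short steps, Python scripts to look and compute and a tool call to move; the robot and the scene stay as the last step left them, time stands still between calls to the robot, and variables do not carry over. Pictures are saved under pics/ and viewed, at most 14 in all, crops included, and the job is handed in when it is done.

Besides the shell and the picture viewer there is one more tool, called after ">>>" as name(argument=value, ...) on one line, values as JSON. step_arm: Moves the arm, as the interface text tells. Shift numbers are shares of 0.05 m and turn numbers shares of 4 degrees, none past 1 either way. Its arguments: {"type":"object","properties":{"targets":{"type":"array"}},"required":["targets"]}

```bash
mkdir -p pics
cat > h.py <<'E'
import numpy as np, cv2
from workcell import readout, get_image, ctrl
def snap(n,f):
    d=get_image(n); cv2.imwrite(f'pics/{f}.png',cv2.cvtColor(d['pixels'],cv2.COLOR_RGB2BGR)); np.savez(f'pics/{f}.npz',**{k:d[k] for k in('intrinsics','k1','extrinsics')}); return d
def px2w(f,uv,z):
    d=np.load(f'pics/{f}.npz'); K,k,E=d['intrinsics'],float(d['k1']),d['extrinsics']
    uv=np.atleast_2d(np.array(uv,float)); p=cv2.undistortPoints(uv.reshape(-1,1,2),K,np.array([k,0,0,0.])).reshape(-1,2)
    R,t=E[:3,:3],E[:3,3]; c=-R.T@t; r=np.c_[p,np.ones(len(p))]@R
    return c+r*((np.broadcast_to(z,len(p))-c[2])/r[:,2])[:,None]
def w2px(f,P):
    d=np.load(f'pics/{f}.npz'); E=d['extrinsics']
    return cv2.projectPoints(np.atleast_2d(np.array(P,float)),cv2.Rodrigues(E[:3,:3])[0],E[:3,3],d['intrinsics'],np.array([float(d['k1']),0,0,0.]))[0].reshape(-1,2)
E
python3 - <<'E'
from h import *
snap('top','top0'); snap('scene','scene0'); o=readout.get_obs(); print(o['t'],o['ee_pos'],o['orientation'],o['width'],o['ft_force'])
d=np.load('pics/top0.npz');print(d['extrinsics'].round(3),d['k1'],d['intrinsics'])
E
```

```text
0.1 [235.64448474 578.59555012 403.98064155] [-6.03703220e-01 -3.08276943e+00  2.15156247e-03] 87.90534971575403 [ 0.01782537 -0.49558583  0.58674709]
[[ 4.20000e-02 -9.99000e-01  1.00000e-03 -1.33857e+02]
 [-9.79000e-01 -4.20000e-02 -2.01000e-01  5.60329e+02]
 [ 2.01000e-01  7.00000e-03 -9.80000e-01  7.96661e+02]
 [ 0.00000e+00  0.00000e+00  0.00000e+00  1.00000e+00]] -0.05087997596664468 [[463.35264261   0.         323.0113231 ]
 [  0.         463.35264261 234.37961105]
 [  0.           0.           1.        ]]
```

View pics/top0.png

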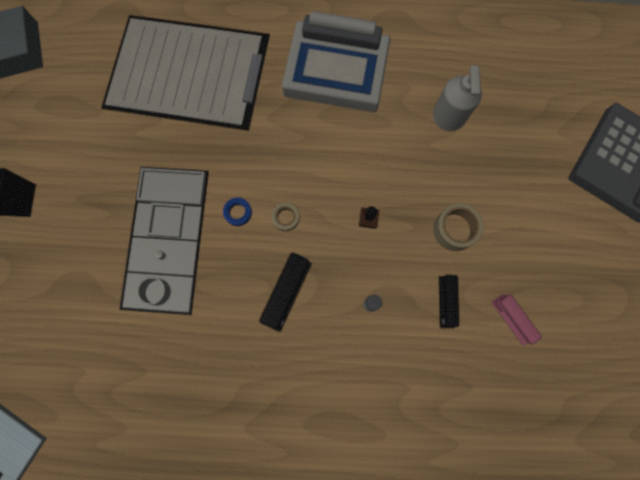

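View pics/scene0.png

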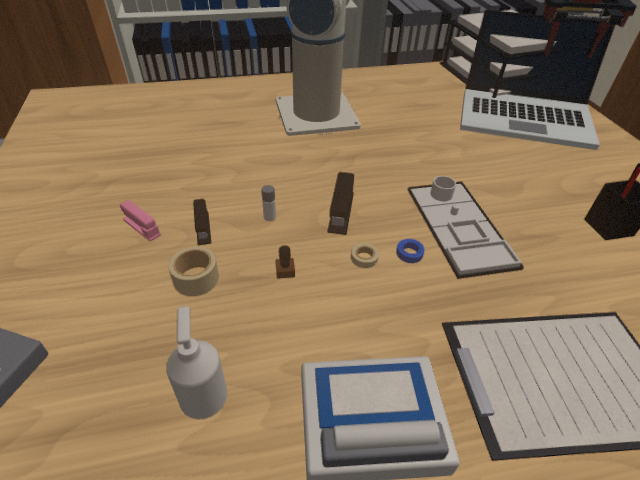

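Candidates in the top picture:
- Staplers: small black (449,301), big black (286,291), pink (518,319).
- Tape: small beige (286,216), big beige (459,227), blue (237,211).
- Stamp at (370,217), glue at (373,303).

By the description I choose 449,301 and 286,216. From the top of the tray down, the order is bay, stamp cell, post, cup. Next I refine the poses with model outlines drawn on one crop.

```bash
cat >> h.py <<'E'
def box(x,y,yaw,l,w,z):
    c,s=np.cos(yaw),np.sin(yaw); return np.array([[x+c*a-s*b,y+s*a+c*b,z] for a,b in((l/2,w/2),(-l/2,w/2),(-l/2,-w/2),(l/2,-w/2))])
def circ(x,y,r,z):
    t=np.linspace(0,2*np.pi,40); return np.c_[x+r*np.cos(t),y+r*np.sin(t),0*t+z]
def overlay(f,shapes,crop,s,out):
    im=cv2.imread(f'pics/{f}.png'); x0,y0,x1,y1=crop; im=cv2.resize(im[y0:y1,x0:x1],None,fx=s,fy=s,interpolation=cv2.INTER_CUBIC)
    im=cv2.convertScaleAbs(im,alpha=1.7)
    for P in shapes:
        p=((w2px(f,P)+.5-[x0,y0])*s-.5); cv2.polylines(im,[(p*8).round().astype(int)],True,(0,255,0),1,cv2.LINE_AA,3)
    cv2.imwrite(f'pics/{out}.png',im)
E
python3 - <<'E'
from h import *
f='top0'; im=cv2.imread('pics/top0.png').astype(int)
# tray outer corners (rim z 9): 
print('tray',px2w(f,[(141,168),(208,171),(191,313),(121,310)],9).round(1))
hsv=cv2.cvtColor(im.astype(np.uint8),cv2.COLOR_BGR2HSV)
def seg(name,c,r,mask,z):
    m=np.zeros(im.shape[:2],np.uint8); m[c[1]-r:c[1]+r,c[0]-r:c[0]+r]=mask[c[1]-r:c[1]+r,c[0]-r:c[0]+r]
    n,l,st,ce=cv2.connectedComponentsWithStats(m); i=1+st[1:,4].argmax(); ys,xs=np.nonzero(l==i)
    P=px2w(f,np.c_[xs,ys],z)[:,:2]; rc=cv2.minAreaRect(P.astype(np.float32)); print(name,ce[i].round(1),st[i,4],rc)
g=im.sum(2); sat=hsv[...,1].astype(int)
for n,c,r,z,th in(('stapler',(449,301),36,40,120),('stamp',(370,217),16,30,170),):
    seg(n,c,r,(g<th).astype(np.uint8),z)
seg('glue',(373,303),14,(sat<70).astype(np.uint8),80)
for c in((286,216),(373,303),(370,217),(449,301),(262,216)): print(c,im[c[1],c[0]],hsv[c[1],c[0]], im[c[1],c[0]-10])
A=[]
tc=px2w(f,[(141,168),(208,171),(191,313),(121,310)],9).mean(0); print(tc)
print('tape',px2w(f,(286,216.5),18),'glue',px2w(f,(373,302),80),'stamp',px2w(f,(370,212),66),px2w(f,(369,222),0),'stap',px2w(f,(449,301),48))
E
```

```text
tray [[696.9 264.4   9. ]
 [695.7 127.1   9. ]
 [413.  133.5   9. ]
 [412.1 268.6   9. ]]
stapler [448.7 301. ] 948 ((454.4910888671875, -345.547607421875), (95.20928192138672, 34.28322982788086), 1.3079297542572021)
stamp [368.8 217.2] 365 ((609.8079223632812, -196.06195068359375), (34.611576080322266, 42.99973678588867), 84.87635803222656)
glue [372.2 302.9] 245 ((442.8535461425781, -200.82534790039062), (25.60727882385254, 33.825439453125), 20.453828811645508)
(286, 216) [ 65  93 114] [ 17 110 114] [49 66 77]
(373, 303) [63 61 62] [135   8  63] [71 81 89]
(370, 217) [18 18 15] [90 43 18] [34 48 62]
(449, 301) [27 23 26] [143  38  27] [36 47 58]
(262, 216) [ 68  98 121] [ 17 112 121] [ 66  92 113]
[554.41921821 198.40403569   9.        ]
tape [[605.93194317 -36.35731164  18.        ]] glue [[ 444.25456717 -202.34587223   80.        ]] stamp [[ 609.38663981 -194.85290328   66.        ]] [[ 606.08484173 -199.57464225    0.        ]] stap [[ 453.50538298 -344.07484394   48.        ]]
```

```bash
cat > m.py <<'E'
from h import *
T=dict(x=554.4,y=198.4,yaw=np.radians(-1.1))
def mod(i):  # i=-1.5..1.5 along tray x
    return T['x']+70*i*np.cos(T['yaw']),T['y']+70*i*np.sin(T['yaw'])
def tray():
    y=T['yaw']; o=[box(*mod(i),y,66,128,7) for i in(-.5,.5)]
    return o+[box(*mod(1.5),y,58,120,17),box(*mod(.5),y,56,56,21),circ(*mod(-.5),8,29),circ(*mod(-1.5),26,43)]
E
python3 - <<'E'
from m import *
s=tray()+[box(454,-345,np.radians(1.3),100,28,0),box(454,-345,np.radians(1.3),100,25,48),circ(606,-36.4,28,18),circ(606,-36.4,16,18),circ(608,-197,11,62),box(608,-197,np.radians(-3),36,36,20),circ(444,-202.3,14,80),circ(444,-202.3,14,0)]
overlay('top0',s,(110,155,310,325),4,'ov1'); overlay('top0',s,(340,190,480,340),4,'ov2')
E
```

```text
(no output)
```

View pics/ov1.png

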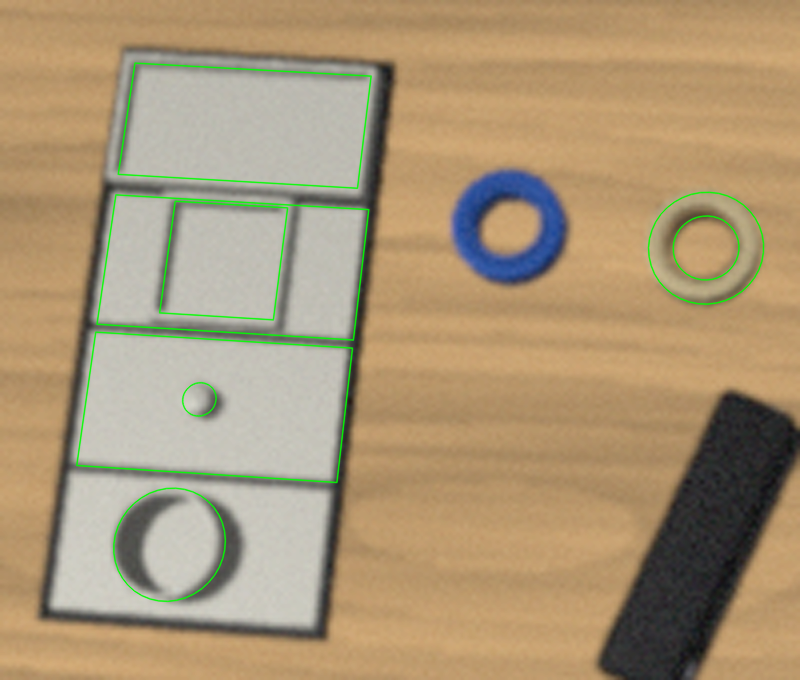

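View pics/ov2.png

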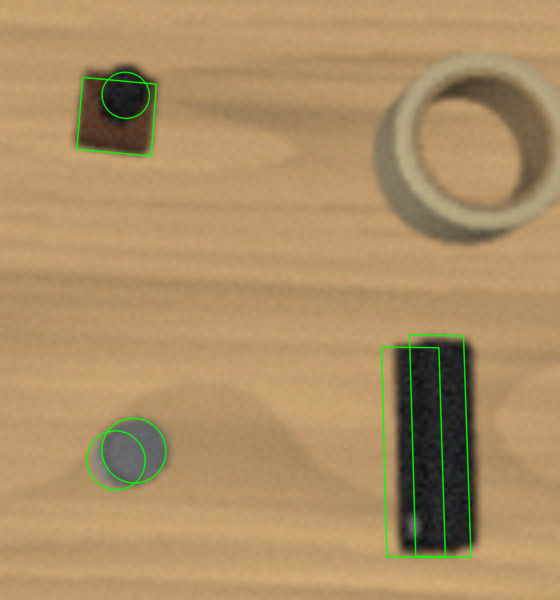

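The overlays fit well: tray yaw is about -1.1°, and bay, cell, post and cup lie at tray offsets of +105, +35, -35 and -105 mm. The black stapler lies about 4 mm further toward -y than drawn. Moving to it now.

>>> step_arm(targets=[[[0.5, -0.85, 0, 0, 0, 0.6, 1], [0.5, -0.85, 0, 0, 0, 0.6, 1], [0.5, -0.85, 0, 0, 0, 0.6, 1], [0.5, -0.85, 0, 0, 0, 0.6, 1], [0.5, -0.85, 0, 0, 0, 0.6, 1]]])

```text
t: 0.72
ee_pos: [361.2, 364.8, 404.5]
orientation: [-0.276, -3.129, 0.001]
ft_force: [1.2, 0.5, -0.2]
width: 88.1
grasp_force: 0.0
```

>>> step_arm(targets=[[[0.4, -1, 0, 0, 0, 0.58, 1], [0.4, -1, 0, 0, 0, 0.58, 1], [0.4, -1, 0, 0, 0, 0.58, 1], [0.4, -1, 0, 0, 0, 0.58, 1], [0.4, -1, 0, 0, 0, 0.58, 1]]])

```text
t: 1.35
ee_pos: [461.1, 114.6, 404.6]
orientation: [-0.042, 3.141, 0.0]
ft_force: [0.4, 0.7, 0.2]
width: 88.1
grasp_force: 0.0
```

>>> step_arm(targets=[[[0, -1, 0, 0, 0, 0, 1], [0, -1, 0, 0, 0, 0, 1], [0, -1, 0, 0, 0, 0, 1], [0, -1, 0, 0, 0, 0, 1], [0, -1, 0, 0, 0, 0, 1]]])

```text
t: 1.98
ee_pos: [460.4, -135.3, 404.6]
orientation: [0.039, -3.141, -0.0]
ft_force: [1.4, 0.1, -0.5]
width: 87.5
grasp_force: 0.0
```

>>> step_arm(targets=[[[0, -1, 0, 0, 0, 0, 1], [0, -1, 0, 0, 0, 0, 1], [0, -1, 0, 0, 0, 0, 1], [0, -1, 0, 0, 0, 0, 1], [0, -0.3, 0, 0, 0, 0, 1]]])

```text
t: 2.6
ee_pos: [460.4, -351.0, 404.3]
orientation: [0.035, -3.141, 0.0]
ft_force: [0.3, 0.6, 0.6]
width: 87.5
grasp_force: 0.0
```

Run:
```python
from m import *
snap('wrist','w1')
d=np.load('pics/w1.npz');print(d['extrinsics'].round(3))
s=[box(454,-349,np.radians(1.3),100,28,0),box(454,-349,np.radians(1.3),100,25,48)]
overlay('w1',s,(0,0,640,480),1,'ovw1')
```

```text
[[-2.20000e-02  1.00000e+00 -0.00000e+00  3.61062e+02]
 [ 9.55000e-01  2.10000e-02  2.95000e-01 -4.68221e+02]
 [ 2.95000e-01  6.00000e-03 -9.56000e-01  2.57593e+02]
 [ 0.00000e+00  0.00000e+00  0.00000e+00  1.00000e+00]]
```

View pics/ovw1.png

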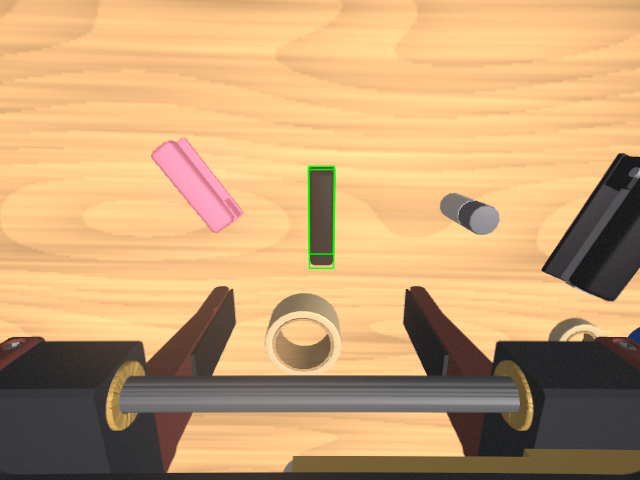

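The overlay matches the small black stapler at (321,215), with the pink one at (197,185) clear of it. So it is at (454,-349) with yaw about 1.3°. Descending and gripping.

>>> step_arm(targets=[[[-0.025, 0.01, -0.8, 0, 0, 0, 1], [-0.025, 0.01, -0.8, 0, 0, 0, 1], [-0.025, 0.01, -0.8, 0, 0, 0, 1], [-0.025, 0.01, -0.8, 0, 0, 0, 1], [-0.025, 0.01, -0.66, 0, 0, 0, 1]]])

```text
t: 3.28
ee_pos: [454.3, -344.5, 210.2]
orientation: [0.041, -3.14, -0.002]
ft_force: [0.1, -0.8, 0.5]
width: 88.0
grasp_force: 0.0
```

>>> step_arm(targets=[[[0, 0, 0, 0, 0, 0, 0], [0, 0, 0, 0, 0, 0, 0], [0, 0, 0, 0, 0, 0, 0], [0, 0, 0, 0, 0, 0, 0], [0, 0, 0, 0, 0, 0, 0]]])

```text
t: 3.9
ee_pos: [454.6, -346.3, 212.4]
orientation: [-0.039, 3.14, -0.001]
ft_force: [0.2, 0.5, 0.1]
width: 41.2
grasp_force: 0.0
```

>>> step_arm(targets=[[[0, 0, 0, 0, 0, 0, 0], [0, 0, 0, 0, 0, 0, 0], [0, 0, 0, 0, 0, 0, 0], [0, 0, 0, 0, 0, 0, 0], [0, 0, 0, 0, 0, 0, 0]]])

```text
t: 4.53
ee_pos: [454.6, -346.3, 211.8]
orientation: [-0.039, 3.141, -0.0]
ft_force: [-0.5, -1.3, 2.0]
width: 25.4
grasp_force: 29.6
```

Gripped at 25.4 mm. Lifting and carrying it to above the bay at (659.4,196.4), with a turn of -92.5°.

>>> step_arm(targets=[[[0, 0, 0.4, 0, 0, 0, 0], [0, 0, 0.5, 0, 0, -0.96, 0], [0, 0, 0.5, 0, 0, -0.96, 0], [0, 0, 0.5, 0, 0, -0.96, 0], [0, 0, 0.5, 0, 0, -0.96, 0]]])

```text
t: 5.15
ee_pos: [454.3, -345.9, 333.6]
orientation: [0.384, 3.118, -0.0]
ft_force: [-0.2, -0.5, -1.1]
width: 25.6
grasp_force: 29.5
```

>>> step_arm(targets=[[[0.2, 0.54, 0, 0, 0, -0.96, 0], [0.2, 0.54, 0, 0, 0, -0.96, 0], [0.2, 0.54, 0, 0, 0, -0.96, 0], [0.2, 0.54, 0, 0, 0, -0.96, 0], [0.2, 0.54, 0, 0, 0, -0.96, 0]]])

```text
t: 5.78
ee_pos: [504.5, -210.1, 332.8]
orientation: [0.899, 3.01, 0.0]
ft_force: [-0.2, -0.1, -0.5]
width: 25.4
grasp_force: 29.5
```

>>> step_arm(targets=[[[0.2, 0.54, 0, 0, 0, -0.96, 0], [0.2, 0.54, 0, 0, 0, -0.96, 0], [0.2, 0.54, 0, 0, 0, -0.96, 0], [0.2, 0.54, 0, 0, 0, -0.96, 0], [0.2, 0.54, 0, 0, 0, -0.96, 0]]])

```text
t: 6.4
ee_pos: [554.5, -75.1, 332.8]
orientation: [1.388, 2.818, 0.0]
ft_force: [-0.8, 0.1, -1.6]
width: 25.7
grasp_force: 29.5
```

>>> step_arm(targets=[[[0.2, 0.54, 0, 0, 0, -0.96, 0], [0.2, 0.54, 0, 0, 0, -0.96, 0], [0.2, 0.54, 0, 0, 0, -0.96, 0], [0.2, 0.54, 0, 0, 0, -0.96, 0], [0.2, 0.54, 0, 0, 0, -0.96, 0]]])

```text
t: 7.02
ee_pos: [604.5, 59.8, 332.8]
orientation: [1.839, 2.547, 0.0]
ft_force: [-0.2, -0.4, -0.7]
width: 25.1
grasp_force: 29.5
```

>>> step_arm(targets=[[[0.2, 0.54, 0, 0, 0, -0.96, 0], [0.2, 0.54, 0, 0, 0, -0.96, 0], [0.2, 0.54, 0, 0, 0, -0.96, 0], [0.2, 0.54, 0, 0, 0, -0.96, 0], [0.2, 0.54, 0, 0, 0, -0.96, 0]]])

```text
t: 7.65
ee_pos: [654.4, 194.8, 332.8]
orientation: [-2.238, -2.205, -0.0]
ft_force: [0.3, 1.0, -0.8]
width: 25.6
grasp_force: 29.5
```

>>> step_arm(targets=[[[0.05, 0.02, -0.5, 0, 0, 0, 0], [0.05, 0.01, -0.5, 0, 0, 0, 0], [0, 0, -0.5, 0, 0, 0, 0], [0, 0, -0.45, 0, 0, 0, 0], [0, 0, -0.29, 0, 0, 0, 0]]])

```text
t: 8.28
ee_pos: [659.2, 195.3, 218.8]
orientation: [-2.235, -2.207, 0.001]
ft_force: [0.2, 0.4, -0.7]
width: 25.8
grasp_force: 29.5
```

>>> step_arm(targets=[[[0, 0, -0.02, 0, 0, 0, 0], [0, 0, 0, 0, 0, 0, 0], [0, 0, 0, 0, 0, 0, 1], [0, 0, 0, 0, 0, 0, 1], [0, 0, 0, 0, 0, 0, 1]]])

```text
t: 8.9
ee_pos: [659.6, 195.3, 219.0]
orientation: [2.235, 2.207, 0.001]
ft_force: [-0.3, 0.3, -0.1]
width: 51.6
grasp_force: 0.0
```

>>> step_arm(targets=[[[0, 0, 0, 0, 0, 0, 1], [0, 0, 0.4, 0, 0, 0, 1], [0, 0, 0.8, 0, 0, 0, 1], [0, 0, 0.9, 0, 0, 0, 1], [0, 0, 0.9, 0, 0, 0, 1]]])

```text
t: 9.52
ee_pos: [659.4, 195.3, 371.6]
orientation: [2.235, 2.207, 0.002]
ft_force: [-0.3, 0.2, 0.1]
width: 87.7
grasp_force: 0.0
```

>>> step_arm(targets=[[[-0.21, -0.93, 0, 0, 0, 0, 1], [-0.21, -0.93, 0, 0, 0, 0, 1], [-0.21, -0.93, 0, 0, 0, 0, 1], [-0.21, -0.93, 0, 0, 0, 0, 1], [-0.23, -0.92, 0, 0, 0, 0, 1]]])

```text
t: 10.15
ee_pos: [605.6, -38.1, 370.4]
orientation: [2.234, 2.206, 0.002]
ft_force: [-0.5, -0.4, 0.9]
width: 87.9
grasp_force: 0.0
```

Run:
```python
from m import *
snap('wrist','w2')
s=tray()+[circ(606,-36.4,28,18),circ(606,-36.4,16,18)]
overlay('w2',s,(0,0,640,480),1,'ovw2')
```

```text
(no output)
```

View pics/ovw2.png

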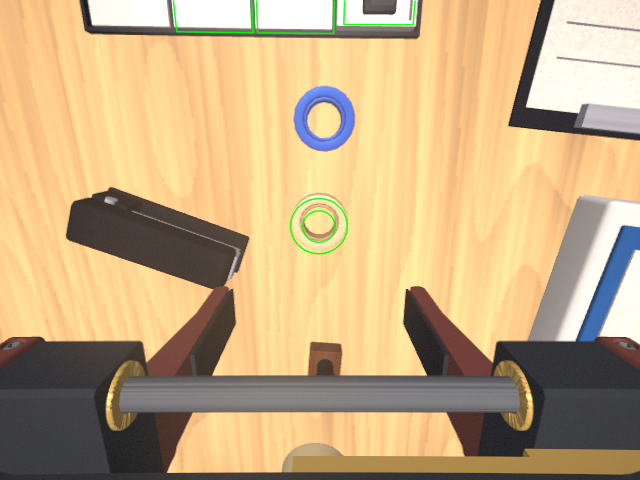

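The beige roll sits around (319,222), about 4 px above my outline. I check a shifted outline in a close crop.

Run:
```python
from m import *
s=tray()+[circ(606,-32.4,28,18),circ(606,-32.4,28,0)]
overlay('w2',s,(160,0,440,270),2.8,'ovw2b')
im=cv2.imread('pics/ovw2b.png'); cv2.imwrite('pics/ovw2b.png',cv2.convertScaleAbs(im,alpha=.6))
```

```text
(no output)
```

View pics/ovw2b.png

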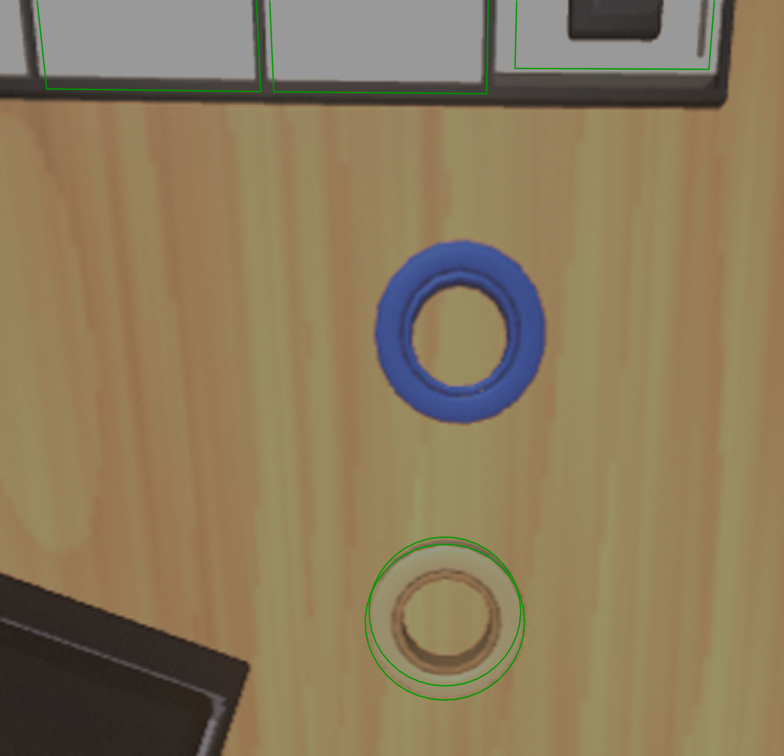

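The roll fits at about (606.5,-33.5), with the hole at crop pixel (446,622). The tray also shows about 3.5 mm further to +y in the wrist camera. The stapler lies inside the bay. Descending on the tape, fingers along x.

>>> step_arm(targets=[[[0.02, 0.04, -0.8, 0, 0, 0, 1], [0, 0.03, -0.8, 0, 0, 0, 1], [0, 0.02, -0.8, 0, 0, 0, 1], [0, 0, -0.8, 0, 0, 0, 1], [0, 0, -0.49, 0, 0, 0, 1]]])

```text
t: 10.82
ee_pos: [606.9, -32.0, 183.5]
orientation: [-2.235, -2.207, 0.001]
ft_force: [-0.3, -0.4, 0.1]
width: 87.9
grasp_force: 0.0
```

>>> step_arm(targets=[[[0, 0, 0, 0, 0, 0, 0], [0, 0, 0, 0, 0, 0, 0], [0, 0, 0, 0, 0, 0, 0], [0, 0, 0, 0, 0, 0, 0], [0, 0, 0, 0, 0, 0, 0]]])

```text
t: 11.45
ee_pos: [607.2, -32.2, 184.9]
orientation: [2.235, 2.207, 0.001]
ft_force: [-1.8, 0.3, 6.7]
width: 54.9
grasp_force: 30.0
```

>>> step_arm(targets=[[[0, 0, 0, 0, 0, 0, 0], [0, 0, 0.3, 0, 0, 0, 0], [0, 0, 0.6, 0, 0, 0, 0], [0, 0, 0.6, 0, 0, 0, 0], [0, 0, 0.6, 0, 0, 0, 0]]])

```text
t: 12.08
ee_pos: [606.9, -32.2, 290.9]
orientation: [2.235, 2.207, 0.0]
ft_force: [0.2, -0.8, -0.2]
width: 54.9
grasp_force: 30.0
```

>>> step_arm(targets=[[[-0.35, 0.4, 0.2, 0, 0, 0, 0], [-0.35, 0.4, 0.2, 0, 0, 0, 0], [-0.35, 0.4, 0.2, 0, 0, 0, 0], [-0.35, 0.4, 0.2, 0, 0, 0, 0], [-0.35, 0.4, 0.2, 0, 0, 0, 0]]])

```text
t: 12.7
ee_pos: [518.0, 69.2, 339.6]
orientation: [-2.234, -2.208, 0.001]
ft_force: [-1.0, -0.5, -0.1]
width: 55.3
grasp_force: 30.0
```

Run:
```python
from m import *
snap('wrist','w3'); T['y']+=3.5
overlay('w3',tray(),(0,0,640,480),1.25,'ovw3')
im=cv2.imread('pics/ovw3.png'); cv2.imwrite('pics/ovw3.png',cv2.convertScaleAbs(im,alpha=.6))
```

```text
(no output)
```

View pics/ovw3.png

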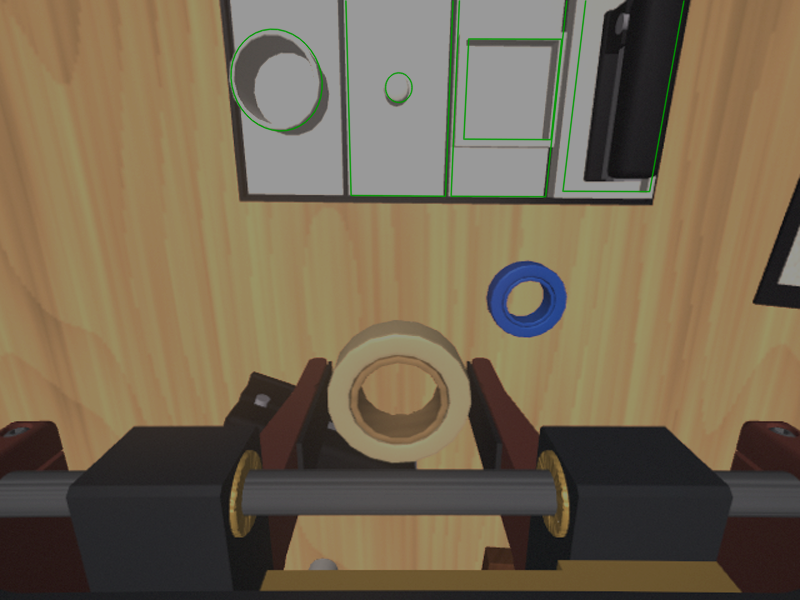

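With the tray moved +3.5 mm in y, the overlay fits, with the post at (398,88) and the cup at (278,80), so the post is at (519.4,202.2). The roll is held centred at (399,395). Rotating +90° and moving above the post.

>>> step_arm(targets=[[[0, 0.106, 0, 0, 0, 0.9, 0], [0, 0.106, 0, 0, 0, 0.9, 0], [0, 0.106, 0, 0, 0, 0.9, 0], [0, 0.106, 0, 0, 0, 0.9, 0], [0, 0.106, 0, 0, 0, 0.9, 0]]])

```text
t: 13.38
ee_pos: [518.9, 94.9, 339.1]
orientation: [-1.859, -2.532, 0.001]
ft_force: [-0.4, 0.5, 0.0]
width: 55.0
grasp_force: 30.0
```

>>> step_arm(targets=[[[0, 0.106, 0, 0, 0, 0.9, 0], [0, 0.106, 0, 0, 0, 0.9, 0], [0, 0.106, 0, 0, 0, 0.9, 0], [0, 0.106, 0, 0, 0, 0.9, 0], [0, 0.106, 0, 0, 0, 0.9, 0]]])

```text
t: 14.0
ee_pos: [518.9, 121.4, 339.1]
orientation: [-1.44, -2.792, 0.001]
ft_force: [0.3, -0.6, -0.6]
width: 55.1
grasp_force: 30.0
```

>>> step_arm(targets=[[[0, 0.106, 0, 0, 0, 0.9, 0], [0, 0.106, 0, 0, 0, 0.9, 0], [0, 0.106, 0, 0, 0, 0.9, 0], [0, 0.106, 0, 0, 0, 0.9, 0], [0, 0.106, 0, 0, 0, 0.9, 0]]])

```text
t: 14.62
ee_pos: [518.9, 147.9, 339.1]
orientation: [-0.985, -2.983, 0.001]
ft_force: [0.6, 0.1, 0.2]
width: 55.1
grasp_force: 30.0
```

>>> step_arm(targets=[[[0, 0.106, 0, 0, 0, 0.9, 0], [0, 0.106, 0, 0, 0, 0.9, 0], [0, 0.106, 0, 0, 0, 0.9, 0], [0, 0.106, 0, 0, 0, 0.9, 0], [0, 0.106, 0, 0, 0, 0.9, 0]]])

```text
t: 15.25
ee_pos: [518.9, 174.4, 339.1]
orientation: [-0.507, -3.1, 0.001]
ft_force: [-0.1, -0.6, -0.4]
width: 54.8
grasp_force: 30.0
```

>>> step_arm(targets=[[[0, 0.106, 0, 0, 0, 0.9, 0], [0, 0.106, 0, 0, 0, 0.9, 0], [0, 0.106, 0, 0, 0, 0.9, 0], [0, 0.106, 0, 0, 0, 0.9, 0], [0, 0.106, 0, 0, 0, 0.9, 0]]])

```text
t: 15.88
ee_pos: [518.8, 200.9, 339.1]
orientation: [-0.016, -3.141, 0.0]
ft_force: [-0.8, -0.1, -0.0]
width: 54.6
grasp_force: 30.0
```

>>> step_arm(targets=[[[0, 0, -0.5, 0, 0, 0, 0], [0, 0, -0.5, 0, 0, 0, 0], [0, 0, -0.5, 0, 0, 0, 0], [0, 0, -0.5, 0, 0, 0, 0], [0, 0, 0, 0, 0, 0, 0]]])

```text
t: 16.5
ee_pos: [518.3, 200.4, 237.6]
orientation: [-0.019, -3.138, 0.002]
ft_force: [1.2, 0.1, 0.6]
width: 55.0
grasp_force: 30.0
```

>>> step_arm(targets=[[[0, 0.02, -0.3, 0, 0, 0, 0], [0, 0, -0.25, 0, 0, 0, 0], [0, 0, -0.2, 0, 0, 0, 0], [0, 0, -0.13, 0, 0, 0, 0], [0, 0, 0, 0, 0, 0, 0]]])

```text
t: 17.12
ee_pos: [519.4, 201.2, 194.7]
orientation: [-0.02, -3.141, 0.001]
ft_force: [0.1, -0.0, -0.6]
width: 54.9
grasp_force: 30.0
```

>>> step_arm(targets=[[[0, 0, -0.05, 0, 0, 0, 0], [0, 0, 0, 0, 0, 0, 0], [0, 0, 0, 0, 0, 0, 1], [0, 0, 0, 0, 0, 0, 1], [0, 0, 0, 0, 0, 0, 1]]])

```text
t: 17.75
ee_pos: [519.5, 201.4, 192.8]
orientation: [0.02, 3.141, 0.0]
ft_force: [0.0, -0.0, -0.1]
width: 81.4
grasp_force: 0.0
```

>>> step_arm(targets=[[[0, 0, 0, 0, 0, 0, 1], [0, 0, 0.4, 0, 0, 0, 1], [0, 0, 0.8, 0, 0, 0, 1], [0, 0, 0.9, 0, 0, 0, 1], [0, 0, 0.9, 0, 0, 0, 1]]])

```text
t: 18.38
ee_pos: [519.3, 201.2, 345.4]
orientation: [0.02, 3.141, 0.001]
ft_force: [0.8, -0.2, 1.0]
width: 87.7
grasp_force: 0.0
```

>>> step_arm(targets=[[[0.18, -0.8, 0.05, 0, 0, 0, 1], [0.18, -0.8, 0.05, 0, 0, 0, 1], [0.18, -0.8, 0.05, 0, 0, 0, 1], [0.18, -0.8, 0.05, 0, 0, 0, 1], [0.18, -0.8, 0.05, 0, 0, 0, 1]]])

```text
t: 19.0
ee_pos: [564.5, -0.0, 356.8]
orientation: [0.02, 3.14, -0.0]
ft_force: [0.1, 0.7, 0.4]
width: 88.0
grasp_force: 0.0
```

>>> step_arm(targets=[[[0.18, -0.8, 0.05, 0, 0, 0, 1], [0.18, -0.8, 0.05, 0, 0, 0, 1], [0.18, -0.8, 0.05, 0, 0, 0, 1], [0.18, -0.8, 0.05, 0, 0, 0, 1], [0.18, -0.8, 0.05, 0, 0, 0, 1]]])

```text
t: 19.62
ee_pos: [609.4, -200.0, 369.4]
orientation: [0.02, 3.14, -0.0]
ft_force: [1.2, -0.6, -0.0]
width: 87.7
grasp_force: 0.0
```

Run:
```python
from m import *
snap('wrist','w4'); snap('top','top4')
s=[box(608,-197,np.radians(-3),36,36,20),box(608,-197,np.radians(-3),36,36,0),circ(608,-197,11,62)]
overlay('w4',s,(240,130,400,300),3.5,'a')
T['y']+=1.5
overlay('top4',tray(),(110,160,220,320),3.7,'b')
a=cv2.convertScaleAbs(cv2.imread('pics/a.png'),alpha=.7);b=cv2.imread('pics/b.png')[:595]
c=np.zeros((600,800,3),np.uint8); c[:a.shape[0],:400]=a[:600,80:480]; c[:b.shape[0],400:800]=b[:600,:400]; cv2.imwrite('pics/ovw4.png',c)
```

```text
(no output)
```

View pics/ovw4.png

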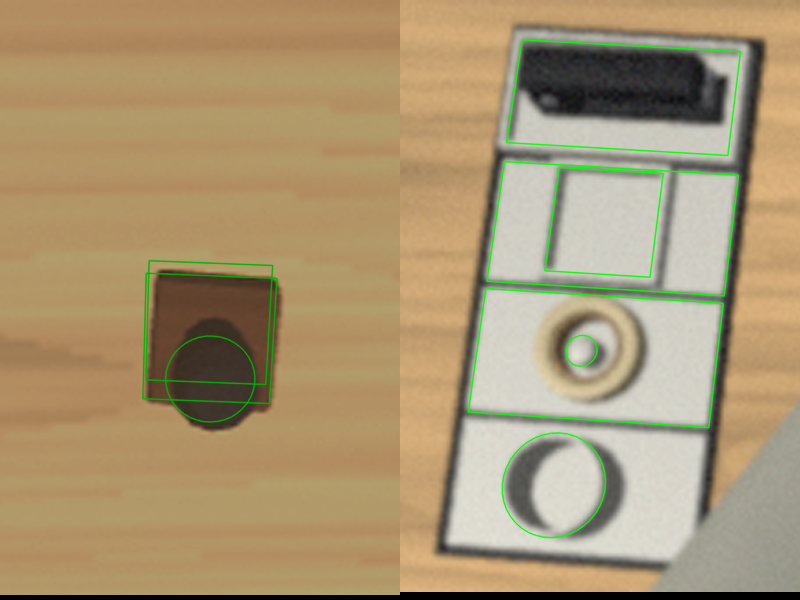

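The stamp's handle is at crop (210,375), so the pose is about (610.5,-195.8) with yaw -5.6°, which needs a +4.5° turn. The top view shows the tape around the post at (590,350) and the stapler in the bay. Gripping the handle.

>>> step_arm(targets=[[[0.02, 0.04, -0.7, 0, 0, 0, 1], [0, 0.04, -0.7, 0, 0, 0, 1], [0, 0, -0.7, 0, 0, 0, 1], [0, 0, -0.6, 0, 0, 0, 1], [0, 0, -0.4, 0, 0, 0, 1]]])

```text
t: 20.35
ee_pos: [610.1, -193.8, 212.1]
orientation: [-0.019, -3.141, -0.001]
ft_force: [1.2, -0.1, -0.8]
width: 87.9
grasp_force: 0.0
```

>>> step_arm(targets=[[[0, 0, 0, 0, 0, 0, 0], [0, 0, 0, 0, 0, 0, 0], [0, 0, 0, 0, 0, 0, 0], [0, 0, 0, 0, 0, 0, 0], [0, 0, 0, 0, 0, 0, 0]]])

```text
t: 20.98
ee_pos: [610.6, -194.7, 213.2]
orientation: [0.02, 3.141, -0.0]
ft_force: [0.6, -0.1, 0.4]
width: 41.1
grasp_force: 0.0
```

>>> step_arm(targets=[[[0, 0, 0, 0, 0, 0, 0], [0, 0, 0, 0, 0, 0, 0], [0, 0, 0, 0, 0, 0, 0], [0, 0, 0, 0, 0, 0, 0], [0, 0, 0, 0, 0, 0, 0]]])

```text
t: 21.6
ee_pos: [610.4, -194.7, 212.6]
orientation: [-0.02, -3.141, -0.0]
ft_force: [-0.6, -1.2, 0.7]
width: 21.6
grasp_force: 30.0
```

>>> step_arm(targets=[[[0, 0, 0.3, 0, 0, 0, 0], [0, 0, 0.4, 0, 0, 0, 0], [0, 0, 0.5, 0, 0, 0, 0], [0, 0, 0.5, 0, 0, 0, 0], [0, 0, 0.3, 0, 0, 0, 0]]])

```text
t: 22.22
ee_pos: [610.9, -194.8, 315.6]
orientation: [0.02, 3.138, -0.002]
ft_force: [-0.5, 0.0, -1.3]
width: 21.4
grasp_force: 30.0
```

>>> step_arm(targets=[[[-0.04, 0.6, 0, 0, 0, 0.11, 0], [-0.04, 0.8, 0, 0, 0, 0.11, 0], [-0.04, 0.8, 0, 0, 0, 0.11, 0], [-0.04, 0.8, 0, 0, 0, 0.11, 0], [-0.04, 0.8, 0, 0, 0, 0.11, 0]]])

```text
t: 22.85
ee_pos: [600.3, -3.4, 313.4]
orientation: [-0.041, 3.141, 0.0]
ft_force: [-0.0, 0.6, -1.2]
width: 21.2
grasp_force: 30.0
```

>>> step_arm(targets=[[[-0.04, 0.8, 0, 0, 0, 0.11, 0], [-0.04, 0.8, 0, 0, 0, 0.11, 0], [-0.04, 0.8, 0, 0, 0, 0.11, 0], [-0.04, 0.8, 0, 0, 0, 0.12, 0], [-0.04, 0.8, 0, 0, 0, 0.12, 0]]])

```text
t: 23.48
ee_pos: [590.3, 196.6, 313.4]
orientation: [-0.104, 3.139, 0.0]
ft_force: [0.4, 0.1, -0.6]
width: 21.8
grasp_force: 30.0
```

Run:
```python
from m import *
d=snap('wrist','w5'); T['y']+=3.1
overlay('w5',tray(),(0,0,640,480),1.25,'ovw5')
im=cv2.imread('pics/ovw5.png'); cv2.imwrite('pics/ovw5.png',cv2.convertScaleAbs(im,alpha=.7))
```

View pics/ovw5.png

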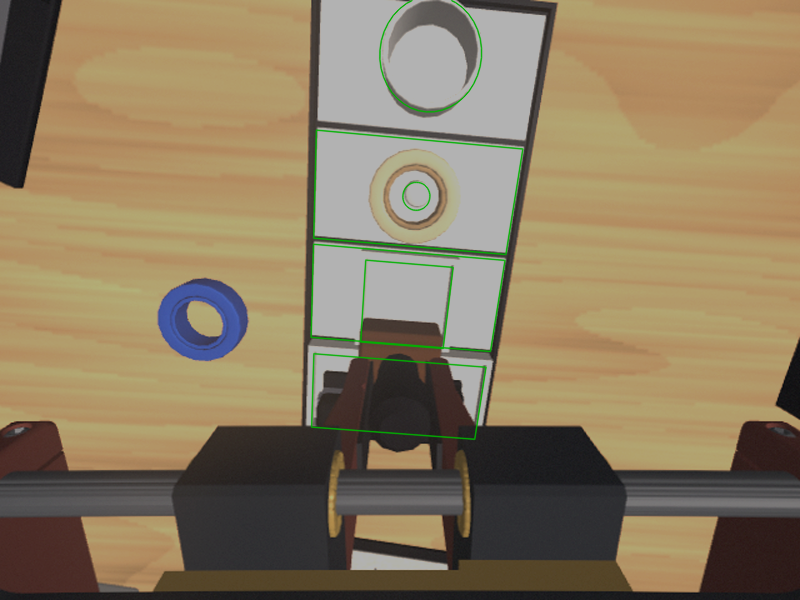

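The wrist view shows the tape centred on its post at (416,195), the cup at (430,55), and the stamp's foot parallel to the cell. Lowering the stamp.

>>> step_arm(targets=[[[-0.02, 0.04, -0.4, 0, 0, 0, 0], [0, 0.03, -0.5, 0, 0, 0, 0], [0, 0, -0.4, 0, 0, 0, 0], [0, 0, -0.3, 0, 0, 0, 0], [0, 0, -0.2, 0, 0, 0, 0]]])

```text
t: 24.15
ee_pos: [589.4, 198.3, 221.5]
orientation: [0.102, -3.139, 0.001]
ft_force: [0.1, -0.7, -0.3]
width: 21.1
grasp_force: 30.0
```

>>> step_arm(targets=[[[0, 0, -0.04, 0, 0, 0, 0], [0, 0, 0, 0, 0, 0, 0], [0, 0, 0, 0, 0, 0, 0], [0, 0, 0, 0, 0, 0, 0], [0, 0, 0, 0, 0, 0, 0]]])

```text
t: 24.78
ee_pos: [589.5, 198.9, 221.0]
orientation: [-0.103, 3.139, 0.0]
ft_force: [-0.9, -0.3, -0.8]
width: 21.1
grasp_force: 30.0
```

>>> step_arm(targets=[[[0, 0, -0.03, 0, 0, 0, 0], [0, 0, 0, 0, 0, 0, 0], [0, 0, 0, 0, 0, 0, 1], [0, 0, 0, 0, 0, 0, 1], [0, 0, 0, 0, 0, 0, 1]]])

```text
t: 25.4
ee_pos: [589.4, 198.8, 219.0]
orientation: [0.103, -3.14, 0.0]
ft_force: [0.6, 0.1, 0.8]
width: 47.5
grasp_force: 0.0
```

>>> step_arm(targets=[[[0, 0, 0, 0, 0, 0, 1], [0, 0, 0, 0, 0, 0, 1], [0, 0, 0.6, 0, 0, 0, 1], [0, 0, 0.9, 0, 0, 0, 1], [0, 0, 0.9, 0, 0, 0, 1]]])

```text
t: 26.02
ee_pos: [589.3, 198.8, 340.2]
orientation: [0.103, -3.139, 0.0]
ft_force: [0.2, 0.3, 0.2]
width: 87.8
grasp_force: 0.0
```

>>> step_arm(targets=[[[-0.28, -0.8, 0.1, 0, 0, 0, 1], [-0.28, -0.8, 0.1, 0, 0, 0, 1], [-0.28, -0.8, 0.1, 0, 0, 0, 1], [-0.28, -0.8, 0.1, 0, 0, 0, 1], [-0.28, -0.8, 0.1, 0, 0, 0, 1]]])

```text
t: 26.65
ee_pos: [518.9, -2.4, 364.5]
orientation: [-0.103, 3.14, -0.0]
ft_force: [0.1, -0.6, 0.6]
width: 87.7
grasp_force: 0.0
```

>>> step_arm(targets=[[[-0.29, -0.8, 0.1, 0, 0, 0, 1], [-0.29, -0.8, 0.1, 0, 0, 0, 1], [-0.29, -0.8, 0.1, 0, 0, 0, 1], [-0.29, -0.8, 0.1, 0, 0, 0, 1], [-0.29, -0.8, 0.1, 0, 0, 0, 1]]])

```text
t: 27.28
ee_pos: [446.3, -202.4, 389.5]
orientation: [-0.103, 3.14, -0.0]
ft_force: [1.6, -0.1, -0.3]
width: 87.7
grasp_force: 0.0
```

Run:
```python
from m import *
snap('wrist','w6'); snap('top','top6')
overlay('w6',[circ(446,-201,14,80),circ(446,-201,14,0)],(240,100,400,300),3,'a')
overlay('top6',[],(110,160,220,320),3.7,'b')
a=cv2.convertScaleAbs(cv2.imread('pics/a.png'),alpha=.7);b=cv2.imread('pics/b.png')[:595]
c=np.zeros((600,800,3),np.uint8); c[:a.shape[0],:400]=a[:600,40:440]; c[:b.shape[0],400:800]=b[:600,:400]; cv2.imwrite('pics/ovw6.png',c)
```

```text
(no output)
```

View pics/ovw6.png

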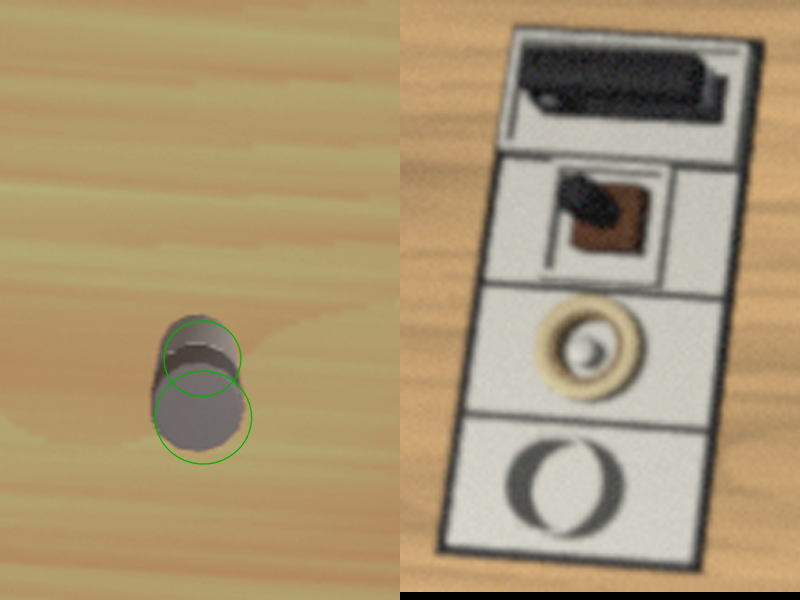

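The right half shows the stamp standing square in its cell. The left half shows the glue stick's cap at (198,406), so it is at about (443.2,-202.5). Gripping it high.

>>> step_arm(targets=[[[-0.06, 0, -0.7, 0, 0, 0, 1], [0, 0, -0.7, 0, 0, 0, 1], [0, 0, -0.7, 0, 0, 0, 1], [0, 0, -0.7, 0, 0, 0, 1], [0, 0, -0.49, 0, 0, 0, 1]]])

```text
t: 28.0
ee_pos: [443.9, -200.3, 223.2]
orientation: [0.103, -3.139, -0.001]
ft_force: [-0.3, 0.0, -0.0]
width: 87.7
grasp_force: 0.0
```

>>> step_arm(targets=[[[0, 0, 0, 0, 0, 0, 0], [0, 0, 0, 0, 0, 0, 0], [0, 0, 0, 0, 0, 0, 0], [0, 0, 0, 0, 0, 0, 0], [0, 0, 0, 0, 0, 0, 0]]])

```text
t: 28.62
ee_pos: [444.1, -201.2, 225.2]
orientation: [-0.103, 3.139, -0.001]
ft_force: [-0.2, -0.6, -0.4]
width: 41.2
grasp_force: 0.0
```

>>> step_arm(targets=[[[0, 0, 0, 0, 0, 0, 0], [0, 0, 0, 0, 0, 0, 0], [0, 0, 0, 0, 0, 0, 0], [0, 0, 0, 0, 0, 0, 0], [0, 0, 0, 0, 0, 0, 0]]])

```text
t: 29.25
ee_pos: [444.0, -201.2, 224.7]
orientation: [-0.103, 3.14, -0.0]
ft_force: [0.3, 0.2, 2.1]
width: 27.7
grasp_force: 30.0
```

>>> step_arm(targets=[[[0, 0, 0.3, 0, 0, 0, 0], [0, 0, 0.4, 0, 0, 0, 0], [0, 0, 0.5, 0, 0, 0, 0], [0, 0, 0.5, 0, 0, 0, 0], [0, 0, 0.3, 0, 0, 0, 0]]])

```text
t: 29.88
ee_pos: [444.1, -201.2, 326.5]
orientation: [-0.103, 3.138, -0.001]
ft_force: [-0.5, 0.1, -0.6]
width: 27.1
grasp_force: 30.0
```

>>> step_arm(targets=[[[0.01, 0.6, 0, 0, 0, 0, 0], [0.01, 0.83, 0, 0, 0, 0, 0], [0.01, 0.83, 0, 0, 0, 0, 0], [0.01, 0.83, 0, 0, 0, 0, 0], [0.01, 0.83, 0, 0, 0, 0, 0]]])

```text
t: 30.5
ee_pos: [446.2, -3.9, 325.0]
orientation: [-0.103, 3.14, -0.0]
ft_force: [0.1, -0.5, 0.5]
width: 27.5
grasp_force: 30.0
```

>>> step_arm(targets=[[[0.01, 0.83, 0, 0, 0, 0, 0], [0.01, 0.83, 0, 0, 0, 0, 0], [0.01, 0.83, 0, 0, 0, 0, 0], [0.01, 0.83, 0, 0, 0, 0, 0], [0.01, 0.83, 0, 0, 0, 0, 0]]])

```text
t: 31.12
ee_pos: [448.7, 203.7, 324.9]
orientation: [0.103, -3.14, 0.0]
ft_force: [0.3, 0.3, 0.1]
width: 27.2
grasp_force: 30.0
```

>>> step_arm(targets=[[[0, 0, -0.4, 0, 0, 0, 0], [0, 0, -0.2, 0, 0, 0, 0], [0, 0, 0, 0, 0, 0, 0], [0, 0, 0, 0, 0, 0, 0], [0, 0, 0, 0, 0, 0, 0]]])

```text
t: 31.75
ee_pos: [449.2, 202.0, 295.2]
orientation: [-0.102, 3.139, 0.0]
ft_force: [-1.5, -0.1, -0.7]
width: 27.0
grasp_force: 30.0
```

Run:
```python
from m import *
snap('scene','s7'); snap('top','top7'); T['y']+=3.1
overlay('s7',[circ(*mod(-1.5),23,43)],(390,130,530,280),3,'a')
overlay('top7',[],(110,160,220,320),3.7,'b')
a=cv2.imread('pics/a.png');a=cv2.convertScaleAbs(a,alpha=.7);b=cv2.imread('pics/b.png')[:595]
c=np.zeros((600,800,3),np.uint8); c[:a.shape[0],:400]=a[:600,:400]; c[:b.shape[0],400:800]=b[:600,:400]; cv2.imwrite('pics/ov7.png',c)
```

```text
(no output)
```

View pics/ov7.png

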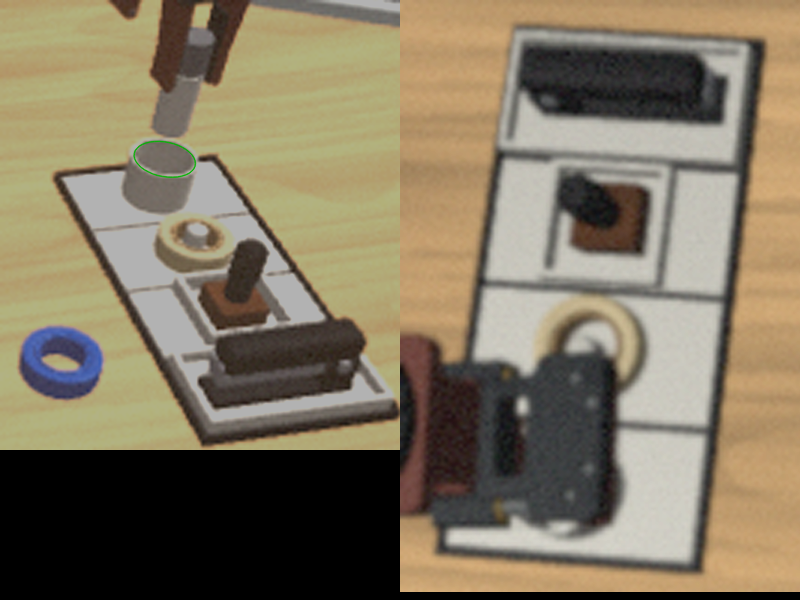

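The scene view shows the glue stick at (180,85) directly above the cup rim at (165,158), and the other three in place. Lowering it.

>>> step_arm(targets=[[[0, 0.01, -0.25, 0, 0, 0, 0], [0, 0, -0.25, 0, 0, 0, 0], [0, 0, -0.25, 0, 0, 0, 0], [0, 0, -0.25, 0, 0, 0, 0], [0, 0, -0.2, 0, 0, 0, 0]]])

```text
t: 32.48
ee_pos: [448.8, 202.8, 233.5]
orientation: [0.103, -3.139, 0.001]
ft_force: [0.2, 0.2, -1.4]
width: 27.2
grasp_force: 30.0
```

>>> step_arm(targets=[[[0, 0, -0.04, 0, 0, 0, 0], [0, 0, 0, 0, 0, 0, 0], [0, 0, 0, 0, 0, 0, 0], [0, 0, 0, 0, 0, 0, 0], [0, 0, 0, 0, 0, 0, 0]]])

```text
t: 33.1
ee_pos: [449.0, 202.9, 232.9]
orientation: [-0.103, 3.139, 0.0]
ft_force: [-0.8, -0.0, -0.1]
width: 27.1
grasp_force: 30.0
```

>>> step_arm(targets=[[[0, 0, -0.02, 0, 0, 0, 0], [0, 0, 0, 0, 0, 0, 0], [0, 0, 0, 0, 0, 0, 1], [0, 0, 0, 0, 0, 0, 1], [0, 0, 0, 0, 0, 0, 1]]])

```text
t: 33.72
ee_pos: [449.0, 202.8, 231.6]
orientation: [0.103, -3.14, 0.0]
ft_force: [-0.7, 0.3, 0.8]
width: 53.7
grasp_force: 0.0
```

>>> step_arm(targets=[[[0, 0, 0, 0, 0, 0, 1], [0, 0, 0, 0, 0, 0, 1], [0, 0, 0.6, 0, 0, 0, 1], [0, 0, 0.9, 0, 0, 0, 1], [0, 0, 0.9, 0, 0, 0, 1]]])

```text
t: 34.35
ee_pos: [448.8, 202.7, 352.7]
orientation: [0.103, -3.139, 0.0]
ft_force: [0.0, 0.5, -0.0]
width: 87.8
grasp_force: 0.0
```

>>> step_arm(targets=[[[0, -0.8, 0.3, 0, 0, 0, 1], [0, -0.8, 0.3, 0, 0, 0, 1], [0, -0.8, 0.3, 0, 0, 0, 1], [0, -0.8, 0.3, 0, 0, 0, 1], [0, 0, 0, 0, 0, 0, 1]]])

```text
t: 34.98
ee_pos: [449.1, 41.1, 412.7]
orientation: [-0.098, 3.138, -0.0]
ft_force: [0.2, -0.2, 0.4]
width: 88.0
grasp_force: 0.0
```

Run:
```python
from m import *
snap('scene','s8'); snap('top','top8'); T['y']+=3.1
overlay('s8',[],(390,150,530,280),3,'a')
overlay('top8',[],(110,160,220,320),3.7,'b')
a=cv2.imread('pics/a.png');a=cv2.convertScaleAbs(a,alpha=.7);b=cv2.imread('pics/b.png')[:595]
c=np.zeros((600,800,3),np.uint8); c[:a.shape[0],:400]=a[:600,:400]; c[:b.shape[0],400:800]=b[:600,:400]; cv2.imwrite('pics/ov8.png',c)
```

```text
(no output)
```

View pics/ov8.png

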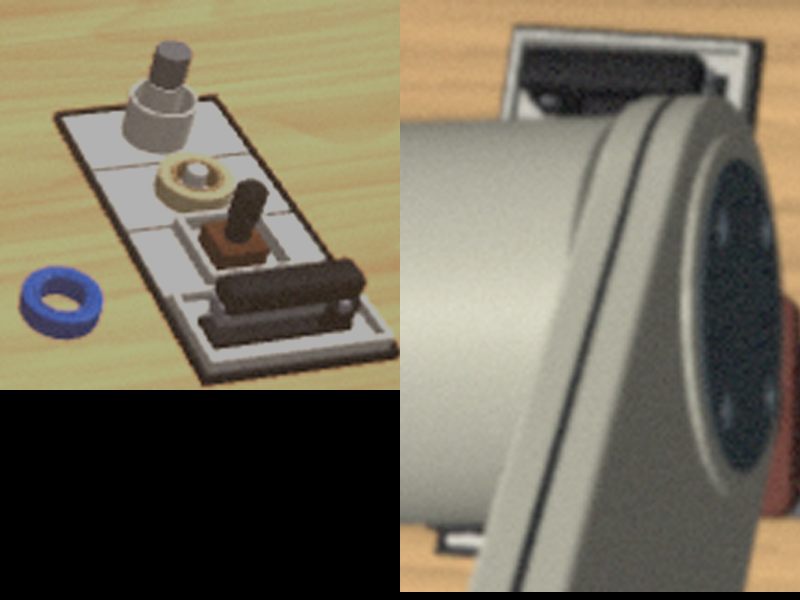

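The scene view shows the glue stick upright in the cup (172,80), the tape on the post (197,180), the stamp in its cell (240,225) and the stapler in the bay (285,300). The gripper is clear, so I am handing in.

```bash
python3 -c "
from h import *
print(ctrl.close_job())"
```

```text
the job is handed in; nothing more can be done
None
```

The stapler, tape, stamp and glue stick are each in their places in the organiser, placed in the order you listed and confirmed in the last scene picture; the large stapler, the large tape and the look-alikes were not touched, and the job was handed in at about 35 s.

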